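# Fasten the marker holder to the desk rail with a quarter-turn nut

### The arm

A 7-joint arm with a two-finger parallel gripper is mounted at the origin on the work surface. World frame = base frame: x ahead of the robot, y to its left, z up, the work surface at z = 0. Lengths are in m, angles in rad, forces in N, time in s.
With the tool pointing down it reaches from about 0.425 to 0.925 m from the base axis. Payload 6.8 kg.
Tool frame: the origin (TCP) lies on the front face of the gripper's body, between the roots of the fingers; the fingertips stand 73 mm ahead of it and the grasp point (between the pads) lies 54 mm ahead of it (tcp_to_tips is the distance from the TCP to the fingertips, in m); z points along the fingers, x is the direction in which the jaws open and shut, and the axes are right-handed (so a half turn about z gives the same grasp; the last joint's range is limited). The gripper opens to 85 mm and grips with 20 to 120 N. Pads are 22 mm wide; open, the fingers measure 114 mm over their backs; the gripper's body (76 mm by 85 mm) begins 54 mm behind the grasp point. The pads swing forward as they close: fully open they stand 13 mm farther back than shut.
Start: joints at [-1.417, 0.477, 0.022, 1.555, -0.011, 1.109, -0.083], TCP at [0.175, 0.652, 0.304] pointing down, gripper open.
Joint ranges: [-2.96, 2.96], [-0.34, 2.1], [-1.41, 1.46], [0.24, 2.44], [-1.37, 4.51], [0.17, 1.92], [-2.96, 2.96]. Speed limits (rad/s): [2.39, 2.39, 3.14, 3.14, 3.14, 3.14, 3.14].

### API

Orientations are given as a unit quaternion [w, x, y, z].
In Python, from station import get_obs, read_camera, hand_in, look_for, silhouettes, tcp_to_tips gives the robot as it stands. The module is installed in compiled form; this text tells all that it offers.
- The arm moves only by the tool apply_moves, never from a script. Its argument "moves" is a list of rows, each a list of 3 entries, a list of its own where there are three numbers: the shift along the tool's x, y, z in units of 25 mm (1.0 is 25 mm), then the turn, a rotation vector about the tool's x, y, z in units of 10 degrees (1.0 is 10 degrees), then the gripper's target within -1 to 1 (fully open at 1, half-way at 0, shut at -1). In form: [[[dx, dy, dz], [rx, ry, rz], jaw], ...]. A call has 1 to 20 rows; each row is the pose to reach, as a shift and turn from the pose commanded when the call began, along the tool's axes at that moment; what a row does not reach only later rows make up. A row lasts 1/8 s, in which the tool goes at most 62.5 mm and 10.7 degrees, less where a joint would pass 70% of its speed; a pose out of reach is approached as far as the arm can. A call with a gripper value outside its range is refused whole. The fingers move at their own pace and stop on an object; "force" is the grip in N (left out, the last holds). Time passes only in rows, so rows that repeat a pose let the fingers close. It gives the time, the measured TCP pose, the force and the opening at its end, in the units of the state.
- get_obs(): the state, without advancing time (a new reading comes with each control period).
- read_camera(name): name is "scene" or "top" or "wrist"; returns a dict with "color" (420x560x3 uint8, red, green, blue), "mtx" (3x3 intrinsics, pixels), "eye" and "rotation" of the camera in the world; the wrist camera has in their place "hand_eye" (4x4, takes a point from camera to tool coordinates, whose origin is the TCP and whose axes are the tool frame's). Camera axes: x right, y up, looking along -z (the intrinsics and any distortion apply to the point x, -y, -z); pixel columns grow to the right and rows downward; lengths in m; the calibration is good to about 2 mm. A picture is of the moment at which its call begins: read the wrist's pose just before it. There is no depth.
- hand_in(): hands the job in, once; it reports no verdict.
Trained networks look in the newest picture that a camera, given by its name, has taken for a name from the list of things; names that differ only in an ending like _2 or _b are one class to them, and where a whole thing is asked for, a point or a joint stands for the part that bears it (a point fixed in the world has none). Each returns a list of dicts, best first, with "conf" (0 to 1); they miss things now and then, are a little off and sometimes report something else, mostly with a low value. They report only what shows in the picture. A call takes as long as a camera call. They do not tell look-alikes from the thing itself.
- look_for(camera, query): "pixel" ([row, column] in pixels, amid what is visible of it).
- silhouettes(camera, query): "mask" (420x560 bool, what is visible of it) and "pixel" ([row, column] in pixels, amid what is visible of it).
The state is a dict: "t": time; "q": joint angles; "joint_vel": joint speeds; "joint_torque": joint torques, N m; "eef_pos": TCP position; "tool_rot": TCP orientation; "contact_force": force on the tool from outside, world axes, zero at the start; "torque": the same for the moment, N m; "gripper_width": opening from 0.0 (shut) to 1.0 (fully open).
Only numpy, scipy, OpenCV 4.12 (cv2) and the standard library are available. Lean on these libraries where they do the work, as an engineer would, in place of code of your own. Each camera call takes 0.05 s, during which the arm holds its last target.

### The job

Fold both flaps of the small carton outward, well past upright, and leave them open. Take the T-handled rail nut out, lower it foot first through the window in the marker holder's foot plate until its collar lies flat on the plate, and let go of it. Then push an end of its handle round a quarter turn, so that the handle lies squarely across the rail and the nut is locked; leave the phone, the loose marker and the bangle where they are.

Things in the scene. Friction and masses are not known exactly. Their poses are not given: they have to be found in the camera images.
- carton: Small cardboard carton, fixed to the desk, 150 (x) x 130 (y) x 90 mm high, walls 4 mm; origin under its centre, z up. Two flaps on its +y and -y rims half close the top. A white insert fills it to 40 mm above the desk; a pocket in its middle, 18 (x) x 36 (y) mm, holds the rail nut upright, handle along the carton's y, handle top 76 mm above the desk.
- flap_left (a joint): Angle of the flap on the +y rim: 0 flat over the opening, 1.57 upright, more is folded outward to +y, stop at 3.4. Starts ajar, 0.5 to 0.9. Hinge along the carton's x at y = +63 mm, 90 mm high. Flap 144 mm along the hinge, 46 mm from hinge to free edge, 3 mm thick. Stays where it is left (0.01 N m). It jams if its free edge is pushed level: push up and out, along the edge's arc.
- flap_right (a joint): The same for the flap on the -y rim of the carton (hinge at y = -63 mm), which folds outward to -y.
- rail_nut: Loose T-handled rail nut, about 120 g, 58 mm tall; origin at the centre of its underside, z up its axis. From below: steel foot 12 (x) x 30 (y) x 8 mm; neck 11 mm thick up to 22 mm; round collar 28 mm across, 22 to 26 mm; stem 16 mm thick up to 44 mm; black bar handle 12 (x) x 74 (y) mm, 44 to 58 mm. Handle and foot are parallel, along y; the ends are alike.
- rail: Aluminium T-slot rail fixed to the desk, 50 mm wide (x), from y -90 to +170 mm; origin on the desk under the middle of the window, z up. A white foot plate lies on it. The slot is 18 mm wide down to 22 mm above the desk, then 40 mm wide down to 6 mm, so the nut's foot can turn under the lips. With the collar on the plate the nut's origin is 12 mm above the rail's.
- window (a point): Centre of the open window, 18 (rail's x) x 40 (rail's y) mm, in the foot plate, level with the plate's top, 34 mm above the desk. Around it lies bare plate and rail, nothing higher, to the -y side.
- holder_cup (a point): Centre of the mouth of the marker holder's white cup, part of the rail's fittings, 115 mm from the window towards the rail's +y: 60 mm across, rim 109 mm above the desk, three markers in it reach up to 152 mm.
- phone: Bystander: phone lying flat, 152 (x) x 72 (y) x 8 mm, origin under its centre.
- marker: Bystander: white felt-tip marker lying flat, 135 mm along x, 10 mm thick, origin under its centre.
- bangle: Bystander: brass bangle lying flat, 68 mm across, 8 mm high, origin under its centre.
Things that resemble listed ones, but are neither listed nor needed, are in the scene too. What is shaped like the rail_nut but turquoise is not meant.

How it is judged:
On the way, in this order (a step that is already met when the one before it is completed fails the run):
1. both flaps of the carton are folded outward past upright (value of joint each of flap_left, flap_right above 1.8 rad), for 0.2 s.
2. the rail nut is lifted out of the carton (z of rail_nut in the frame of carton above 0.08 m), for 0.1 s.
3. the nut stands fully in the window, handle along the rail, and is let go (x of rail_nut in the frame of rail between -0.006 and 0.006 m and y of rail_nut in the frame of rail between -0.016 and 0.016 m and z of rail_nut in the frame of rail between 0.009 and 0.015 m and angle between rail_nut's own z axis and vertical below 0.12 rad and contact force between rail_nut and the fingers below 0.05 N and angle between the y axis of rail_nut and the y axis of rail, either way round below 0.4 rad), for 0.2 s.
4. the handle is turned across the rail (x of rail_nut in the frame of rail between -0.006 and 0.006 m and y of rail_nut in the frame of rail between -0.016 and 0.016 m and z of rail_nut in the frame of rail between 0.009 and 0.015 m and angle between rail_nut's own z axis and vertical below 0.12 rad and angle between the y axis of rail_nut and the x axis of rail, either way round below 0.3 rad), for 0.2 s.
At the end, for the whole second after the job is handed in: The nut is in the window (its origin within 6 mm across and 16 mm along the rail of the window's centre), fully down within 3 mm, upright within 0.12 rad, its handle square across the rail within 0.3 rad, released and at rest; both flaps stand open beyond 1.8 rad (all of step 1 and all of step 4 and contact force between rail_nut and the fingers below 0.05 N and linear speed of rail_nut below 0.02 m/s and angular speed of rail_nut below 0.2 rad/s); the robot touches nothing.
It fails at once if the phone is moved more than 30 mm (distance of phone from where it was at the start of the episode above 0.03 m).
It fails at once if the marker is moved more than 30 mm (distance of marker from where it was at the start of the episode above 0.03 m).
It fails at once if the bangle is moved more than 30 mm (distance of bangle from where it was at the start of the episode above 0.03 m).
It also fails if it takes over 72 s, if anything falls off the work surface, if the arm or the gripper's body presses on something with over 40 N, if the wrist force passes 120 N, or if a joint passes its speed limit or range.

## Working session

There is one attempt and no reset: what is moved stays moved. The work goes in short steps, Python scripts to look and compute and a tool call to move; the robot and the scene stay as the last step left them, time stands still between calls to the robot, and variables do not carry over. Pictures are saved under pics/ and viewed, and the job is handed in when it is done.

Besides the shell and the picture viewer there is one more tool, called as name([rows], argument=value, ...), one row to a line, values as JSON. apply_moves: Moves the arm, as the interface text tells. Its arguments: {"type":"object","properties":{"moves":{"type":"array"},"force":{"type":"number"}},"required":["moves"]}

```bash
ls; mkdir -p pics; python3 - <<'E'
from station import *
import cv2
print(get_obs())
for n in ("scene","top","wrist"):
    r=read_camera(n); cv2.imwrite(f"pics/{n}0.png",r["color"][:,:,::-1])
    print(n,{k:v.tolist() for k,v in r.items() if k!="color"})
    for q in ["carton","rail_nut","rail","window","holder_cup","phone","marker","bangle","flap_left","flap_right"]:
        try: print(n,q,[(x["pixel"],round(x["conf"],2)) for x in look_for(n,q)])
        except Exception as e: print(q,e)
E
```

```text
pics
{'t': 0.0, 'q': array([-1.41709695,  0.47780434,  0.02233169,  1.55643868, -0.01154351,
        1.10929948, -0.08310533]), 'joint_vel': array([ 8.57440784e-04,  9.78680404e-04,  1.59482234e-04, -1.17409437e-03,
       -5.21076759e-05, -5.70382210e-04, -5.40468471e-04]), 'joint_torque': array([ 8.13837451e-04, -5.96456552e+01,  1.60863899e+00, -2.81192833e+01,
        1.25674755e-02,  9.46954242e-03, -6.10710330e-06]), 'eef_pos': array([0.17457526, 0.65156273, 0.30292798]), 'tool_rot': array([ 5.90962782e-04,  7.93351748e-01,  6.08762822e-01, -6.93723957e-04]), 'contact_force': array([ 0.54750877, -0.07028488,  0.1547296 ]), 'torque': array([ 0.01478432, -0.00184467,  0.01927948]), 'gripper_width': 1.003936555415026}
scene {'mtx': [[387.8008355418944, 0.0, 279.8723649396418], [0.0, 387.8008355418944, 203.61775078421044], [0.0, 0.0, 1.0]], 'eye': [0.8931842751038518, -0.5870329014102258, 0.6794801181016693], 'rotation': [0.8821249049444582, 0.4009896832730876, 0.1021939778951863, 0.22498737046162795]}
scene carton [([298.6, 208.4], 0.7)]
scene rail_nut [([321.8, 293.0], 0.84), ([2
[... 1323 characters left out ...]
6], 0.75), ([220.1, 382.5], 0.15)]
wrist {'mtx': [[290.7699346378164, 0.0, 280.8816881329549], [0.0, 290.7699346378164, 210.73657769212298], [0.0, 0.0, 1.0]], 'hand_eye': [[0.9999996575585365, -0.0005122621377899511, 0.0006499771605905912, -0.0008660991397420048], [-0.0002932985670733073, -0.9537935405234205, -0.30046263666510364, -0.0770331922351231], [0.0007738596498431309, 0.3004623431368691, -0.9537933641507168, -0.06975004192034295], [0.0, 0.0, 0.0, 1.0]]}
wrist carton []
wrist rail_nut []
wrist rail [([416.9, 107.1], 0.62)]
wrist window [([414.8, 108.1], 0.9)]
wrist holder_cup [([414.3, 110.9], 0.85)]
wrist phone []
wrist marker []
wrist bangle []
wrist flap_left []
wrist flap_right []
```

View pics/scene0.png

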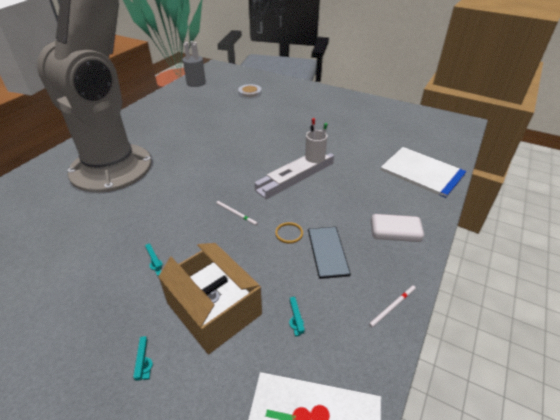

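View pics/top0.png

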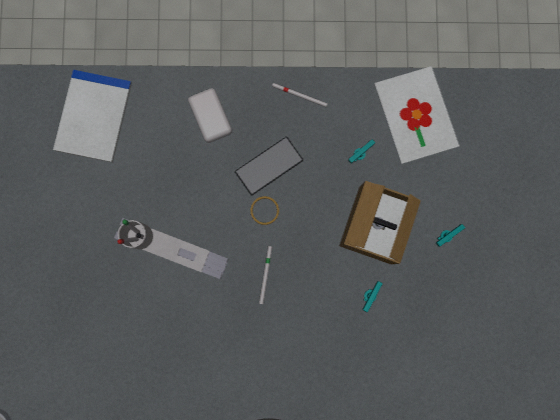

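View pics/wrist0.png

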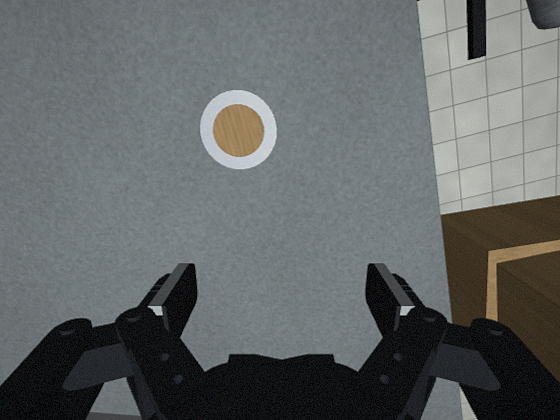

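The nut candidates are: the black-handled one in the carton (top ~[223,384]), and three turquoise ones (top [232,448], [296,370], [150,359]). The black one in the carton fits the description. I'll check it in close crops.

```bash
cat > h.py <<'E'
import numpy as np, cv2
from scipy.spatial.transform import Rotation as R
from station import *
def cam(r,obs=None):
    K=r["mtx"]
    if "eye" in r:
        q=r["rotation"]; M=R.from_quat([q[1],q[2],q[3],q[0]]).as_matrix(); e=np.array(r["eye"])
    else:
        q=obs["tool_rot"]; T=R.from_quat([q[1],q[2],q[3],q[0]]).as_matrix()
        H=np.array(r["hand_eye"]); M=T@H[:3,:3]; e=T@H[:3,3]+obs["eef_pos"]
    return np.array(K),M,e
def proj(c,P):
    K,M,e=c; p=(np.atleast_2d(P)-e)@M; p=p*[1,-1,-1]; p=p@K.T; return p[:,:2]/p[:,2:]  # col,row
def ray(c,col,row,z):
    K,M,e=c; d=np.linalg.solve(K,[col,row,1.0])*[1,-1,-1]; d=M@d; return e+d*(z-e[2])/d[2]
def place(p,yaw,P):
    c,s=np.cos(yaw),np.sin(yaw); P=np.atleast_2d(P); return np.c_[p[0]+c*P[:,0]-s*P[:,1],p[1]+s*P[:,0]+c*P[:,1],P[:,2]]
E
python3 - <<'E'
import cv2
t=cv2.imread("pics/top0.png"); s=cv2.imread("pics/scene0.png")
def crop(im,r0,r1,c0,c1,k,n):
    cv2.imwrite(n,cv2.resize(im[r0:r1,c0:c1],None,fx=k,fy=k,interpolation=cv2.INTER_CUBIC))
crop(t,170,270,330,430,6,"pics/tc.png")
crop(t,210,285,110,235,6,"pics/tr.png")
crop(s,235,355,150,275,5,"pics/sc.png")
crop(s,110,200,245,345,6,"pics/sr.png")
E
```

```text
(no output)
```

View pics/tc.png

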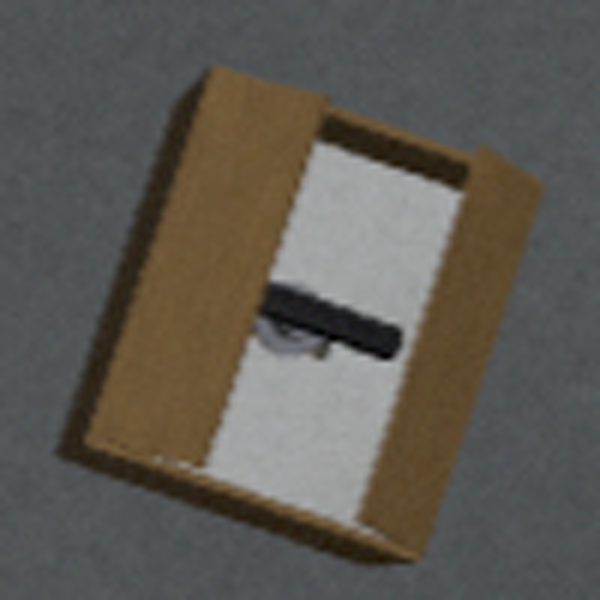

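View pics/tr.png

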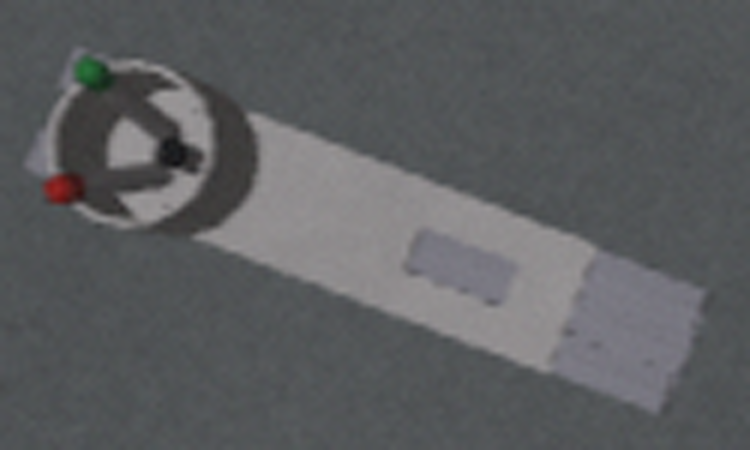

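View pics/sc.png

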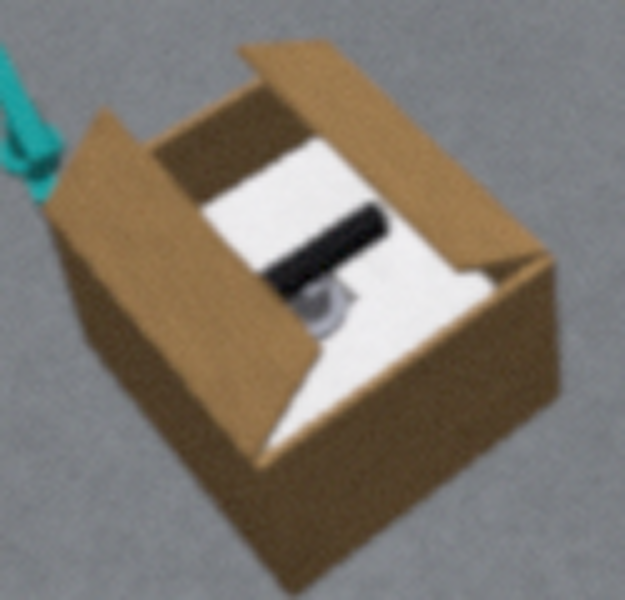

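View pics/sr.png

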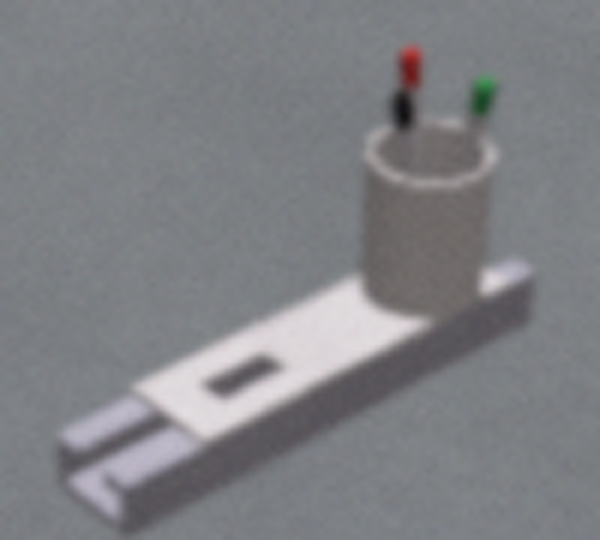

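```bash
cat > fit.py <<'E'
from h import *
from scipy.optimize import least_squares
T=cam(read_camera("top")); S=cam(read_camera("scene"))
def tp(l,k,o): return [((a+.5)/k-.5+o[0],(b+.5)/k-.5+o[1]) for a,b in l]
topc=np.array(tp([(213,68),(85,440),(540,185),(418,560),(58,455)],6,(330,170)))
topP=np.array([(72,64,91),(-72,64,91),(72,-64,91),(-75,-65,90),(-75,65,0)])/1e3
scc=np.array(tp([(295,595),(558,400),(88,340),(262,465),(552,260)],5,(150,235)))
scP=np.array([(75,-65,0),(75,65,0),(-75,-65,0),(75,-65,90),(75,65,90)])/1e3
ft=np.array(tp([(327,97),(213,465),(480,147),(360,520)],6,(330,170)))
fs=np.array(tp([(240,47),(460,270),(100,108),(320,350)],5,(150,235)))
def fl(a,b):
    L=.046;return np.array([(.072,.063-L*np.cos(a),.09+L*np.sin(a)),(-.072,.063-L*np.cos(a),.09+L*np.sin(a)),(.072,-.063+L*np.cos(b),.09+L*np.sin(b)),(-.072,-.063+L*np.cos(b),.09+L*np.sin(b))])
def res(v):
    f=fl(v[3],v[4]); fS=f[[1,0,3,2]]
    return np.r_[(proj(T,place(v,v[2],topP))-topc).ravel(),(proj(S,place(v,v[2],scP))-scc).ravel(),(proj(T,place(v,v[2],f))-ft).ravel(),(proj(S,place(v,v[2],fS))-fs).ravel()]
r=least_squares(res,[.44,-.24,-.35,.7,.7],loss="soft_l1"); print("carton",r.x.round(4)); print(res(r.x).reshape(-1,2).round(1).tolist())
wt=np.array(tp([(428,230),(518,262),(498,303),(405,272),(133,142)],6,(110,210)))
wP=np.array([(9,20,34),(9,-20,34),(-9,-20,34),(-9,20,34),(0,115,109)])/1e3
ws=np.array(tp([(205,385),(272,355),(283,370),(218,398)],6,(245,110)))
wS=np.array([(-9,-20,34),(-9,20,34),(9,20,34),(9,-20,34)])/1e3
def res2(v): return np.r_[(proj(T,place(v,v[2],wP))-wt).ravel(),(proj(S,place(v,v[2],wS))-ws).ravel()]
r=least_squares(res2,[.36,.22,-.35],loss="soft_l1"); print("rail",r.x.round(4), np.hypot(*r.x[:2])); print(res2(r.x).reshape(-1,2).round(1).tolist())
for n,(a,b,z) in dict(phone=(268,166,.008),phR=(300,158,.008),phB=(248,194,.008),bang=(264,210,.004),mkT=(269,247,.01),mkB=(262,303,.01)).items(): print(n,ray(T,a,b,z).round(3))
E
python3 fit.py
```

```text
carton [ 0.5582 -0.2529 -0.3402  0.6014  0.8689]
[[-0.3, 0.5], [0.4, -0.5], [-0.4, 0.1], [-0.1, 0.4], [-1.2, 0.3], [-0.7, 1.5], [0.9, -0.6], [-0.4, 0.8], [-0.6, 1.0], [0.7, -0.1], [-0.4, -0.4], [-2.3, 0.7], [0.5, -0.4], [-0.1, 0.4], [-0.6, 0.1], [0.1, 0.2], [0.3, -0.2], [0.1, 0.1]]
rail [ 0.4887  0.1844 -0.3774] 0.5223375646522801
[[-1.0, -0.8], [0.3, 0.4], [0.6, 0.9], [-0.2, -0.4], [-0.4, -0.2], [-1.4, 0.1], [-1.6, -0.3], [0.8, 0.1], [0.6, 1.0]]
phone [ 0.699 -0.001  0.008]
phR [ 0.718 -0.077  0.008]
phB [0.631 0.046 0.008]
bang [0.594 0.008 0.004]
mkT [ 0.506 -0.003  0.01 ]
mkB [0.376 0.013 0.01 ]
```

apply_moves([
  [[-11.6,18.6,-0.7],[0,0,5],-1],
  [[-11.6,18.6,-0.7],[0,0,5],-1],
  [[-11.6,18.6,-0.7],[0,0,5],-1],
  [[-11.6,18.6,-0.7],[0,0,5],-1],
  [[-11.6,18.6,-0.7],[0,0,5],-1],
  [[-11.6,18.6,-0.7],[0,0,5],-1],
  [[-11.6,18.6,-0.7],[0,0,5],-1],
  [[-11.6,18.6,-0.7],[0,0,5],-1],
  [[-11.6,18.6,-0.7],[0,0,5],-1],
  [[-31,24.2,-0.7],[0,0,9.45],-1],
  [[-31,24.2,-0.7],[0,0,9.45],-1],
  [[-31,24.2,-0.7],[0,0,9.45],-1],
  [[-31,24.2,-0.7],[0,0,9.45],-1],
  [[-31,24.2,-0.7],[0,0,9.45],-1],
  [[-31,24.2,-0.7],[0,0,9.45],-1],
  [[-31,24.2,-0.7],[0,0,9.45],-1],
  [[-31,24.2,-0.7],[0,0,9.45],-1],
  [[-31,24.2,-0.7],[0,0,9.45],-1],
  [[-31,24.2,-0.7],[0,0,9.45],-1],
])

```text
t: 4.12
eef_pos: [0.5584, -0.2531, 0.3212]
tool_rot: [-0.0, 0.985, -0.17, -0.0]
contact_force: [1.2, -0.1, -0.3]
gripper_width: -0.005
```

```bash
python3 - <<'E'
from h import *
o=get_obs(); print(o["t"],o["q"].round(3),o["eef_pos"].round(4),o["tool_rot"].round(4))
r=read_camera("wrist"); cv2.imwrite("pics/w1.png",r["color"][:,:,::-1])
c=cam(r,o)
im=r["color"][:,:,::-1].copy()
C=(.5582,-.2529);yw=-.3402
L=.046
def fl(a,s): return [(.072,s*(.063-L*np.cos(a)),.09+L*np.sin(a)),(-.072,s*(.063-L*np.cos(a)),.09+L*np.sin(a)),(-.072,s*.063,.09),(.072,s*.063,.09)]
for P in [fl(.6014,1),fl(.8689,-1),[(.006,.037,.076),(.006,-.037,.076),(-.006,-.037,.076),(-.006,.037,.076)]]:
    cv2.polylines(im,[proj(c,place(C,yw,P)).astype(int)],True,(0,0,255),1)
cv2.imwrite("pics/w1o.png",im)
E
```

```text
4.125 [-0.18   0.42   0.681  1.725 -0.293  1.101  0.252] [ 0.5584 -0.2531  0.3212] [-2.000e-04  9.855e-01 -1.698e-01 -2.000e-04]
```

View pics/w1o.png

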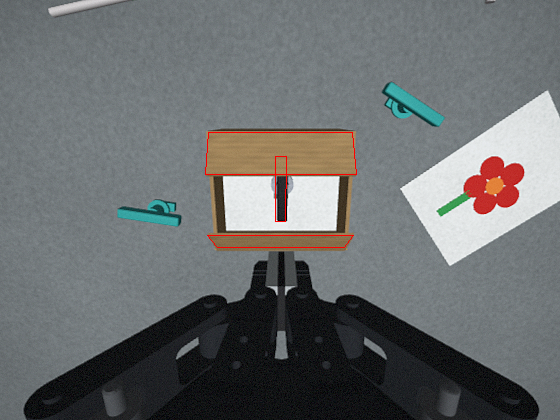

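```bash
python3 - <<'E'
from h import *
print(tcp_to_tips if not callable(tcp_to_tips) else tcp_to_tips())
o=get_obs(); C=np.array([.5582,-.2529]);yw=-.3402
d=o["eef_pos"][:2]-C; c,s=np.cos(yw),np.sin(yw); l=np.array([c*d[0]+s*d[1],-s*d[0]+c*d[1]]); print("tcp carton",l.round(4),o["eef_pos"][2])
t=np.radians(35);u=np.array([-np.sin(t),np.cos(t)]);n=np.array([np.cos(t),np.sin(t)])
def show(q):
    T=q-.011*n+.073*u; print(q.round(4), "shift",[round(-l[0]/.025,2),round(-(T[0]-l[1])/.025,2),round(-(T[1]-o["eef_pos"][2])/.025,2)])
q0=np.array([.028,.104])
show(q0+.06*u); show(q0)
for th in np.arange(.45,2.5,.15): show(np.array([.063-.038*np.cos(th),.09+.038*np.sin(th)]))
E
```

```text
0.0726
tcp carton [0.0002 0.0012] 0.3211196398187931
[-0.0064  0.1531] shift [np.float64(-0.01), np.float64(2.34), np.float64(4.58)]
[0.028 0.104] shift [np.float64(-0.01), np.float64(0.96), np.float64(6.55)]
[0.0288 0.1065] shift [np.float64(-0.01), np.float64(0.93), np.float64(6.44)]
[0.0316 0.1115] shift [np.float64(-0.01), np.float64(0.82), np.float64(6.25)]
[0.0352 0.1159] shift [np.float64(-0.01), np.float64(0.68), np.float64(6.07)]
[0.0394 0.1198] shift [np.float64(-0.01), np.float64(0.51), np.float64(5.91)]
[0.0441 0.123 ] shift [np.float64(-0.01), np.float64(0.32), np.float64(5.79)]
[0.0492 0.1254] shift [np.float64(-0.01), np.float64(0.12), np.float64(5.69)]
[0.0547 0.1271] shift [np.float64(-0.01), np.float64(-0.1), np.float64(5.62)]
[0.0603 0.1279] shift [np.float64(-0.01), np.float64(-0.33), np.float64(5.59)]
[0.066  0.1279] shift [np.float64(-0.01), np.float64(-0.56), np.float64(5.59)]
[0.0716 0.127 ] shift [np.float64(-0.01), np.float64(-0.78), np.float64(5.62)]
[0.0771 0.1253] shift [np.float64(-0.01), np.float64(-1.0), np.float64(5.69)]
[0.0822 0.1228] shift [np.float64(-0.01), np.float64(-1.2), np.float64(5.79)]
[0.0869 0.1196] shift [np.float64(-0.01), np.float64(-1.39), np.float64(5.92)]
[0.091  0.1157] shift [np.float64(-0.01), np.float64(-1.56), np.float64(6.08)]
```

apply_moves([
  [[0,2.3,3],[1.0,0,0],-1],
  [[0,2.3,4.5],[2.0,0,0],-1],
  [[0,2.3,4.55],[3,0,0],-1],
  [[0,2.3,4.55],[3.5,0,0],-1],
  [[0,2.3,4.55],[3.5,0,0],-1],
  [[0,1.6,5.6],[3.5,0,0],-1],
  [[0,0.96,6.55],[3.5,0,0],-1],
  [[0,0.96,6.55],[3.5,0,0],-1],
  [[0,0.96,6.55],[3.5,0,0],-1],
])

```text
t: 5.3
eef_pos: [0.5513, -0.2755, 0.1589]
tool_rot: [-0.296, 0.94, -0.161, 0.051]
contact_force: [0.1, -0.2, 0.4]
gripper_width: -0.001
```

```bash
python3 - <<'E'
from h import *
o=get_obs(); print(o["eef_pos"],o["tool_rot"],o["contact_force"])
r=read_camera("scene"); cv2.imwrite("pics/s2.png",cv2.resize(r["color"][150:400,90:400,::-1],None,fx=2.5,fy=2.4))
E
```

```text
[ 0.5512786  -0.27552471  0.15893715] [-0.29564187  0.94030966 -0.16053899  0.05138934] [ 0.05862414 -0.15651102  0.42233544]
```

View pics/s2.png

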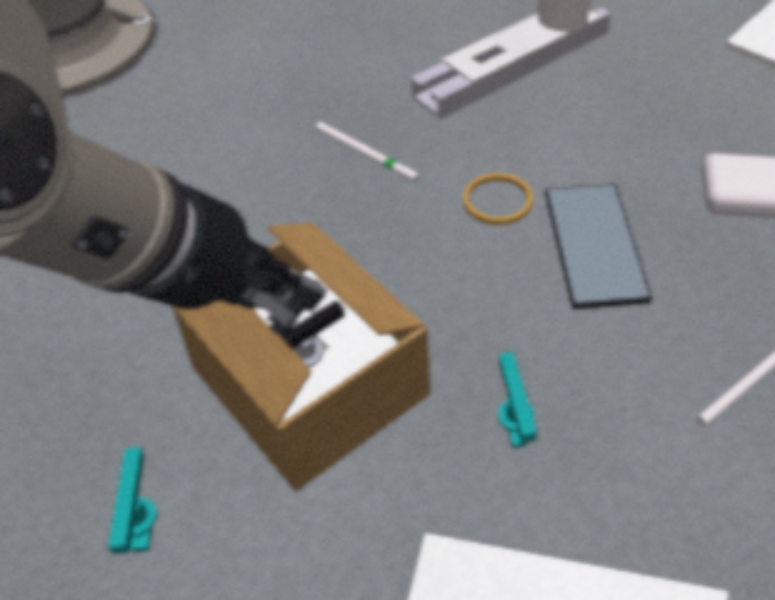

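```bash
python3 - <<'E'
import numpy as np
f=np.radians(35)
q0=np.array([.028,.104])
for th in np.r_[np.arange(.45,2.4,.12),2.4]:
    d=np.array([.063-.038*np.cos(th),.09+.038*np.sin(th)])-q0
    print([[0,round(-(np.cos(f)*d[0]+np.sin(f)*d[1])/.025,2),round((np.sin(f)*d[0]-np.cos(f)*d[1])/.025,2)],[0,0,0],-1],end=",")
E
```

```text
[[0, np.float64(-0.08), np.float64(-0.06)], [0, 0, 0], -1],[[0, np.float64(-0.25), np.float64(-0.14)], [0, 0, 0], -1],[[0, np.float64(-0.42), np.float64(-0.2)], [0, 0, 0], -1],[[0, np.float64(-0.6), np.float64(-0.24)], [0, 0, 0], -1],[[0, np.float64(-0.78), np.float64(-0.26)], [0, 0, 0], -1],[[0, np.float64(-0.96), np.float64(-0.25)], [0, 0, 0], -1],[[0, np.float64(-1.14), np.float64(-0.22)], [0, 0, 0], -1],[[0, np.float64(-1.32), np.float64(-0.18)], [0, 0, 0], -1],[[0, np.float64(-1.49), np.float64(-0.11)], [0, 0, 0], -1],[[0, np.float64(-1.65), np.float64(-0.02)], [0, 0, 0], -1],[[0, np.float64(-1.79), np.float64(0.09)], [0, 0, 0], -1],[[0, np.float64(-1.93), np.float64(0.21)], [0, 0, 0], -1],[[0, np.float64(-2.04), np.float64(0.35)], [0, 0, 0], -1],[[0, np.float64(-2.14), np.float64(0.51)], [0, 0, 0], -1],[[0, np.float64(-2.23), np.float64(0.67)], [0, 0, 0], -1],[[0, np.float64(-2.29), np.float64(0.84)], [0, 0, 0], -1],[[0, np.float64(-2.33), np.float64(1.02)], [0, 0, 0], -1],[[0, np.float64(-2.33), np.float64(1.06)], [0, 0, 0], -1],
```

apply_moves([
  [[0,-0.08,-0.06],[0,0,0],-1],
  [[0,-0.25,-0.14],[0,0,0],-1],
  [[0,-0.42,-0.2],[0,0,0],-1],
  [[0,-0.6,-0.24],[0,0,0],-1],
  [[0,-0.78,-0.26],[0,0,0],-1],
  [[0,-0.96,-0.25],[0,0,0],-1],
  [[0,-1.14,-0.22],[0,0,0],-1],
  [[0,-1.32,-0.18],[0,0,0],-1],
  [[0,-1.49,-0.11],[0,0,0],-1],
  [[0,-1.65,-0.02],[0,0,0],-1],
  [[0,-1.79,0.09],[0,0,0],-1],
  [[0,-1.93,0.21],[0,0,0],-1],
  [[0,-2.04,0.35],[0,0,0],-1],
  [[0,-2.14,0.51],[0,0,0],-1],
  [[0,-2.23,0.67],[0,0,0],-1],
  [[0,-2.29,0.84],[0,0,0],-1],
  [[0,-2.33,1.02],[0,0,0],-1],
])

```text
t: 7.48
eef_pos: [0.5714, -0.2167, 0.17]
tool_rot: [-0.296, 0.94, -0.161, 0.051]
contact_force: [-0.3, -0.5, 0.5]
gripper_width: 0.001
```

```bash
python3 - <<'E'
from h import *
o=get_obs(); print(o["eef_pos"],o["tool_rot"],o["contact_force"])
r=read_camera("scene"); cv2.imwrite("pics/s3.png",cv2.resize(r["color"][150:400,90:400,::-1],None,fx=2.5,fy=2.4))
E
```

```text
[ 0.57139534 -0.21673105  0.1699526 ] [-0.29639972  0.93994069 -0.16145157  0.05091259] [-0.25560235 -0.54398826  0.47047401]
```

View pics/s3.png

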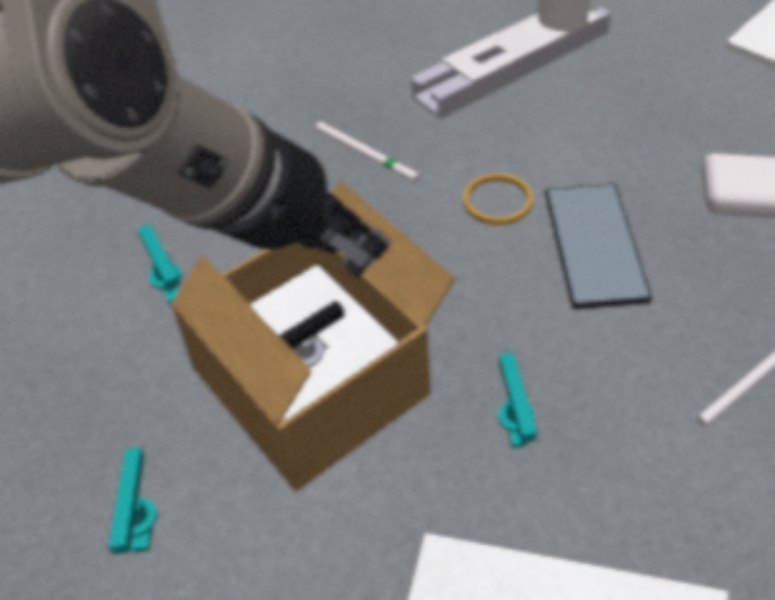

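```bash
python3 - <<'E'
from h import *
o=get_obs(); C=np.array([.5582,-.2529]);yw=-.3402
c,s=np.cos(yw),np.sin(yw)
B=np.array([[c,-s,0],[s,c,0],[0,0,1]])
q=o["tool_rot"]; T=R.from_quat([q[1],q[2],q[3],q[0]]).as_matrix()
T0=B@np.diag([1,-1,-1.]);  print("now vs nominal",(R.from_matrix(T0).inv()*R.from_matrix(T)).as_rotvec(True).round(2))
P0=o["eef_pos"]
t=np.radians(35);u=np.array([-np.sin(t),np.cos(t)]);n=np.array([np.cos(t),np.sin(t)])
rt=(R.from_matrix(T).inv()*R.from_matrix(T0)*R.from_rotvec([-t,0,0])).as_rotvec(True)/10
print("rot",rt.round(2))
def show(Q):
    Q=np.array(Q);X=Q-.011*n+.073*u
    W=B@np.array([0,-X[0],X[1]])+[*C,0]
    print((T.T@(W-P0)/.025).round(2).tolist())
Q0=np.array([.036,.114]); show(Q0+.06*u); show(Q0)
print()
for th in np.r_[np.arange(.8,2.4,.12),2.4]: show([.063-.036*np.cos(th),.09+.036*np.sin(th)])
E
```

```text
now vs nominal [ 3.502e+01 -5.000e-02 -1.000e-02]
rot [-7.  0.  0.]
[-0.01, -1.42, -1.31]
[-0.01, 0.84, -0.49]

[-0.01, 0.86, -0.59]
[-0.01, 0.9, -0.76]
[-0.01, 0.96, -0.92]
[-0.01, 1.05, -1.07]
[-0.01, 1.14, -1.22]
[-0.01, 1.26, -1.34]
[-0.01, 1.39, -1.46]
[-0.01, 1.53, -1.56]
[-0.01, 1.68, -1.64]
[-0.01, 1.85, -1.7]
[-0.01, 2.01, -1.74]
[-0.01, 2.18, -1.76]
[-0.01, 2.36, -1.76]
[-0.01, 2.53, -1.74]
[-0.01, 2.58, -1.73]
```

apply_moves([
  [[0,0,-2],[0,0,0],-1],
  [[0,-1.2,-3.3],[-1,0,0],-1],
  [[0,-2.8,-3.3],[-2,0,0],-1],
  [[0,-2.8,-3.3],[-3,0,0],-1],
  [[0,-2.8,-3.3],[-4,0,0],-1],
  [[0,-2.8,-3.3],[-5,0,0],-1],
  [[0,-2.8,-3.3],[-6,0,0],-1],
  [[0,-2.8,-3.3],[-7,0,0],-1],
  [[0,-2.8,-3.3],[-7,0,0],-1],
  [[0,-1.42,-1.31],[-7,0,0],-1],
  [[0,-1.42,-1.31],[-7,0,0],-1],
  [[0,0.0,-0.8],[-7,0,0],-1],
  [[0,0.84,-0.49],[-7,0,0],-1],
  [[0,0.84,-0.49],[-7,0,0],-1],
])

```text
t: 9.28
eef_pos: [0.5655, -0.2387, 0.1703]
tool_rot: [0.294, 0.941, -0.161, -0.049]
contact_force: [1.0, -0.9, 0.3]
gripper_width: -0.001
```

```bash
python3 - <<'E'
from h import *
o=get_obs(); print(o["eef_pos"],o["tool_rot"],o["contact_force"])
r=read_camera("scene"); cv2.imwrite("pics/s4.png",cv2.resize(r["color"][150:400,90:400,::-1],None,fx=2.5,fy=2.4))
C=np.array([.5582,-.2529]);yw=-.3402
c,s=np.cos(yw),np.sin(yw)
B=np.array([[c,-s,0],[s,c,0],[0,0,1]])
q=o["tool_rot"]; T=R.from_quat([q[1],q[2],q[3],q[0]]).as_matrix()
P0=o["eef_pos"]
tip=P0+.073*T[:,2]; print("tip",B.T@(tip-[*C,0]))
t=np.radians(35);u=np.array([-np.sin(t),np.cos(t)]);n=np.array([np.cos(t),np.sin(t)])
for th in np.r_[np.arange(.8,2.4,.12),2.4]:
    X=np.array([.063-.036*np.cos(th),.09+.036*np.sin(th)])-.011*n+.073*u
    W=B@np.array([0,-X[0],X[1]])+[*C,0]
    print([(T.T@(W-P0)/.025).round(2).tolist(),[0,0,0],-1],end=",")
E
```

```text
[ 0.56545071 -0.23871409  0.1703217 ] [ 0.29416745  0.94077155 -0.16129561 -0.04897063] [ 1.01282122 -0.87529634  0.32079026]
tip [ 0.0023278  -0.02576549  0.11030586]
[[-0.08, 0.07, 0.1], [0, 0, 0], -1],[[-0.08, 0.24, 0.08], [0, 0, 0], -1],[[-0.08, 0.41, 0.08], [0, 0, 0], -1],[[-0.08, 0.59, 0.1], [0, 0, 0], -1],[[-0.08, 0.75, 0.15], [0, 0, 0], -1],[[-0.08, 0.91, 0.21], [0, 0, 0], -1],[[-0.08, 1.07, 0.29], [0, 0, 0], -1],[[-0.08, 1.21, 0.39], [0, 0, 0], -1],[[-0.09, 1.33, 0.51], [0, 0, 0], -1],[[-0.09, 1.45, 0.64], [0, 0, 0], -1],[[-0.09, 1.54, 0.78], [0, 0, 0], -1],[[-0.09, 1.62, 0.94], [0, 0, 0], -1],[[-0.09, 1.68, 1.1], [0, 0, 0], -1],[[-0.09, 1.72, 1.27], [0, 0, 0], -1],[[-0.09, 1.73, 1.32], [0, 0, 0], -1],
```

View pics/s4.png

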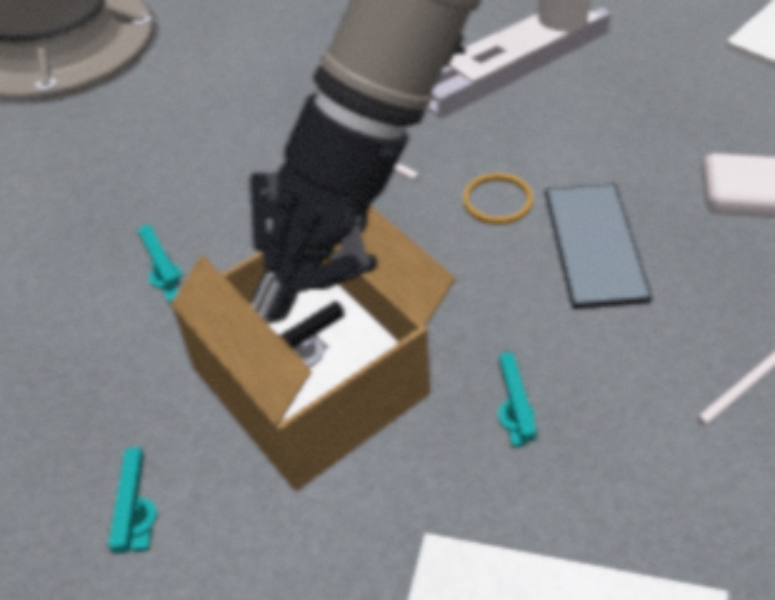

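apply_moves([
  [[0,0.07,0.05],[0,0,0],-1],
  [[0,0.24,0.05],[0,0,0],-1],
  [[0,0.41,0.06],[0,0,0],-1],
  [[0,0.59,0.1],[0,0,0],-1],
  [[0,0.75,0.15],[0,0,0],-1],
  [[0,0.91,0.21],[0,0,0],-1],
  [[0,1.07,0.29],[0,0,0],-1],
  [[0,1.21,0.39],[0,0,0],-1],
  [[0,1.33,0.51],[0,0,0],-1],
  [[0,1.45,0.64],[0,0,0],-1],
  [[0,1.54,0.78],[0,0,0],-1],
  [[0,1.62,0.94],[0,0,0],-1],
  [[0,1.68,1.1],[0,0,0],-1],
  [[0,1.72,1.27],[0,0,0],-1],
  [[0,1.73,1.32],[0,0,0],-1],
  [[0,1.73,1.32],[0,0,0],-1],
])

```text
t: 11.32
eef_pos: [0.545, -0.2911, 0.1659]
tool_rot: [0.296, 0.94, -0.162, -0.051]
contact_force: [-0.3, -0.4, 0.7]
gripper_width: 0.001
```

```bash
python3 - <<'E'
from h import *
o=get_obs(); print(o["eef_pos"],o["tool_rot"],o["contact_force"])
r=read_camera("scene"); cv2.imwrite("pics/s5.png",cv2.resize(r["color"][150:400,90:400,::-1],None,fx=2.5,fy=2.4))
E
```

```text
[ 0.54499955 -0.29114826  0.16585592] [ 0.29637478  0.93992712 -0.16154339 -0.05101706] [-0.25542974 -0.35469751  0.67958453]
```

View pics/s5.png

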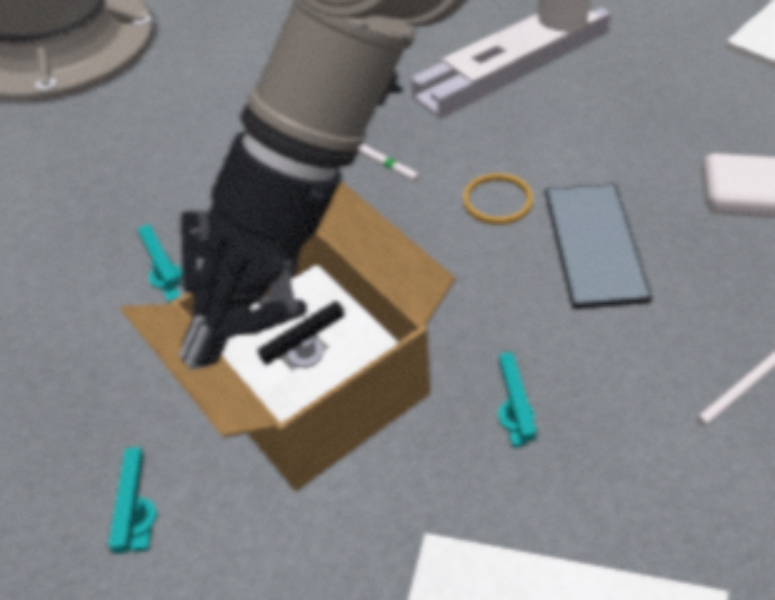

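apply_moves([
  [[0,0,-2],[0,0,0],-1],
  [[0,1.1,-4.3],[1,0,0],0],
  [[0,1.1,-4.3],[2,0,0],0],
  [[0,1.1,-4.3],[3,0,0],0],
  [[0,1.1,-4.3],[3.5,0,0],0],
  [[0,1.1,-4.3],[3.5,0,0],0],
  [[0,1.1,-4.3],[3.5,0,0],0],
])

```text
t: 12.25
eef_pos: [0.5583, -0.2535, 0.2694]
tool_rot: [0.001, 0.986, -0.169, -0.0]
contact_force: [-0.0, 0.1, 0.1]
gripper_width: 0.501
```

```bash
cat > wr.py <<'E'
from h import *
import sys
o=get_obs(); print(o["t"],o["eef_pos"].round(4),o["tool_rot"].round(4),o["contact_force"].round(1),o["gripper_width"])
r=read_camera("wrist"); c=cam(r,o); im=r["color"][:,:,::-1].copy()
cv2.imwrite(sys.argv[1]+"_raw.png",im)
C=(.5582,-.2529);yw=-.3402
for P in [[(.075,.065,.09),(.075,-.065,.09),(-.075,-.065,.09),(-.075,.065,.09)],[(.006,.037,.076),(.006,-.037,.076),(-.006,-.037,.076),(-.006,.037,.076)]]:
    cv2.polylines(im,[proj(c,place(C,yw,P)).astype(int)],True,(0,0,255),1)
cv2.imwrite(sys.argv[1]+".png",im)
q=o["tool_rot"]; T=R.from_quat([q[1],q[2],q[3],q[0]]).as_matrix()
cc,s=np.cos(yw),np.sin(yw); B=np.array([[cc,-s,0],[s,cc,0],[0,0,1]])
print("tcp in carton",(B.T@(o["eef_pos"]-[*C,0])).round(4),"tilt from nominal",(R.from_matrix(B@np.diag([1,-1,-1.])).inv()*R.from_matrix(T)).as_rotvec(True).round(2))
E
python3 wr.py pics/w6
```

```text
12.25 [ 0.5583 -0.2535  0.2694] [ 6.000e-04  9.856e-01 -1.688e-01 -4.000e-04] [-0.   0.1  0.1] 0.5005819377428855
tcp in carton [ 0.0003 -0.0005  0.2694] tilt from nominal [-0.08 -0.04 -0.05]
```

View pics/w6.png

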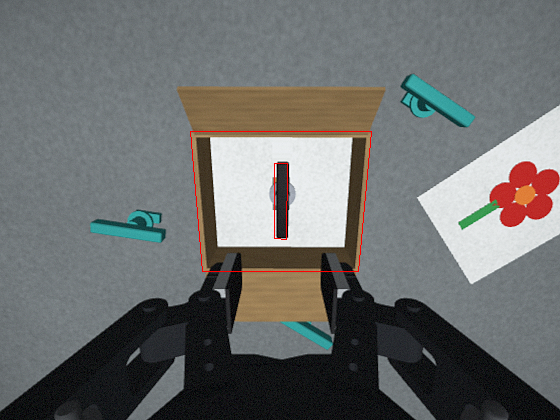

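apply_moves([
  [[0.02,0,2.5],[0,0,0],0],
  [[0.02,0,4.5],[0,0,0],0],
  [[0.02,0,5.78],[0,0,0],0],
  [[0.02,0,5.78],[0,0,0],0],
  [[0.02,0,5.78],[0,0,0],-1],
  [[0.02,0,5.78],[0,0,0],-1],
  [[0.02,0,5.78],[0,0,0],-1],
  [[0.02,0,5.78],[0,0,0],-1],
], force=60)

```text
t: 13.3
eef_pos: [0.5597, -0.2546, 0.127]
tool_rot: [-0.0, 0.986, -0.169, 0.002]
contact_force: [-0.8, 1.4, 6.4]
gripper_width: 0.144
```

```bash
python3 wr.py pics/w7
```

```text
13.3 [ 0.5597 -0.2546  0.127 ] [-0.      0.9856 -0.1693  0.0016] [-0.8  1.4  6.4] 0.14447295512960548
tcp in carton [ 0.002  -0.0011  0.127 ] tilt from nominal [0.04 0.18 0.  ]
```

View pics/w7_raw.png

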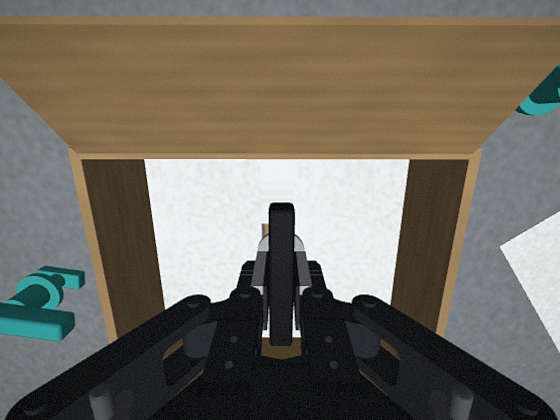

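apply_moves([
  [[0,0,-0.5],[0,0,0],-1],
  [[0,0,-1.5],[0,0,0],-1],
  [[0,0,-3],[0,0,0],-1],
  [[0,0,-5],[0,0,0],-1],
  [[0,0,-6.5],[0,0,0],-1],
  [[0,0,-6.5],[0,0,0],-1],
  [[0,0,-6.5],[0,0,0],-1],
])

```text
t: 14.22
eef_pos: [0.558, -0.2541, 0.2875]
tool_rot: [-0.0, 0.986, -0.169, -0.0]
contact_force: [-0.2, 0.4, -1.0]
gripper_width: 0.143
```

```bash
python3 wr.py pics/w8; python3 - <<'E'
from h import *
r=read_camera("scene"); cv2.imwrite("pics/s8.png",cv2.resize(r["color"][130:380,90:400,::-1],None,fx=2.5,fy=2.4))
E
```

```text
14.225 [ 0.558  -0.2541  0.2875] [-2.000e-04  9.856e-01 -1.694e-01 -4.000e-04] [-0.2  0.4 -1. ] 0.1434564521632665
tcp in carton [ 2.000e-04 -1.200e-03  2.875e-01] tilt from nominal [ 0.02 -0.04  0.01]
```

View pics/w8_raw.png

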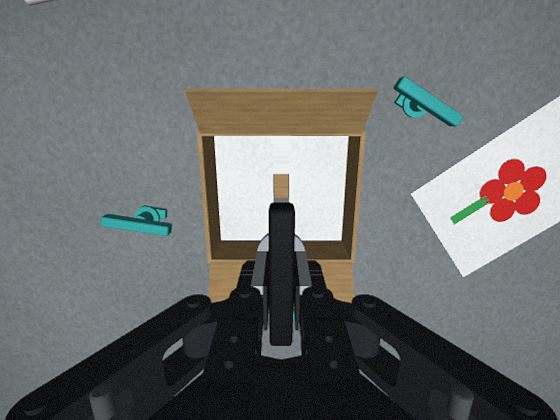

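View pics/s8.png

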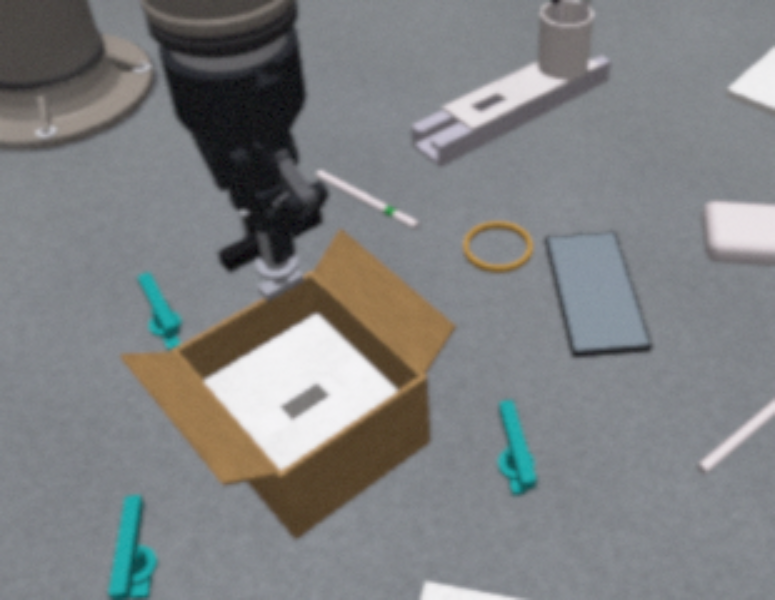

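apply_moves([
  [[-2,-3,0],[0,0,0.2],-1],
  [[-4,-6,0],[0,0,0.2],-1],
  [[-5.4,-8,0],[0,0,0.2],-1],
  [[-6.6,-9.9,0.5],[0,0,0.2],-1],
  [[-7.6,-11.5,1],[0,0,0.21],-1],
  [[-8.3,-12.5,1.4],[0,0,0.21],-1],
  [[-8.57,-12.8,1.5],[0,0,0.21],-1],
  [[-8.57,-12.8,1.5],[0,0,0.21],-1],
  [[-8.57,-12.8,1.5],[0,0,0.21],-1],
  [[-8.57,-12.8,1.5],[0,0,0.21],-1],
])

```text
t: 15.58
eef_pos: [0.4641, 0.1171, 0.2505]
tool_rot: [0.0, 0.982, -0.189, 0.0]
contact_force: [0.5, 0.5, -0.6]
gripper_width: 0.142
```

```bash
cat > wr2.py <<'E'
from h import *
import sys
o=get_obs(); print(o["t"],o["eef_pos"].round(4),o["tool_rot"].round(4),o["contact_force"].round(1),o["gripper_width"])
r=read_camera("wrist"); c=cam(r,o); im=r["color"][:,:,::-1].copy()
cv2.imwrite(sys.argv[1]+"_raw.png",im)
C=(.4887,.1844);yw=-.3774
for P in [[(.009,.02,.034),(.009,-.02,.034),(-.009,-.02,.034),(-.009,.02,.034)]]:
    cv2.polylines(im,[proj(c,place(C,yw,P)).round().astype(int)],True,(0,0,255),1)
# nut outline as held
q=o["tool_rot"]; T=R.from_quat([q[1],q[2],q[3],q[0]]).as_matrix()
for P in [[(.006,.037,.051),(.006,-.037,.051),(-.006,-.037,.051),(-.006,.037,.051)],[(.006,.015,.109),(.006,-.015,.109),(-.006,-.015,.109),(-.006,.015,.109)]]:
    cv2.polylines(im,[proj(c,np.array(P)@T.T+o["eef_pos"]).round().astype(int)],True,(0,255,0),1)
cv2.imwrite(sys.argv[1]+".png",im)
cc,s=np.cos(yw),np.sin(yw); B=np.array([[cc,-s,0],[s,cc,0],[0,0,1]])
print("tcp in rail",(B.T@(o["eef_pos"]-[*C,0])).round(4),"rot from nominal",(R.from_matrix(B@np.diag([1,-1,-1.])).inv()*R.from_matrix(T)).as_rotvec(True).round(2))
E
python3 wr2.py pics/w9
```

```text
15.575 [0.4641 0.1171 0.2505] [ 0.000e+00  9.820e-01 -1.889e-01  3.000e-04] [ 0.5  0.5 -0.6] 0.14235484724478545
tcp in rail [ 0.0019 -0.0716  0.2505] rot from nominal [0.   0.03 0.16]
```

View pics/w9.png

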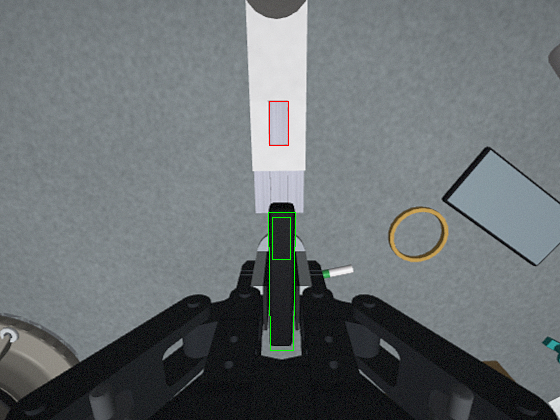

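```bash
python3 - <<'E'
import cv2
a=cv2.imread("pics/w9_raw.png")[80:280,220:340]; b=cv2.imread("pics/w9.png")[80:280,220:340]
k=3
cv2.imwrite("pics/w9z.png",cv2.hconcat([cv2.resize(x,None,fx=k,fy=k,interpolation=cv2.INTER_CUBIC if i==0 else cv2.INTER_NEAREST) for i,x in enumerate((a,b))]))
E
```

```text
(no output)
```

View pics/w9z.png

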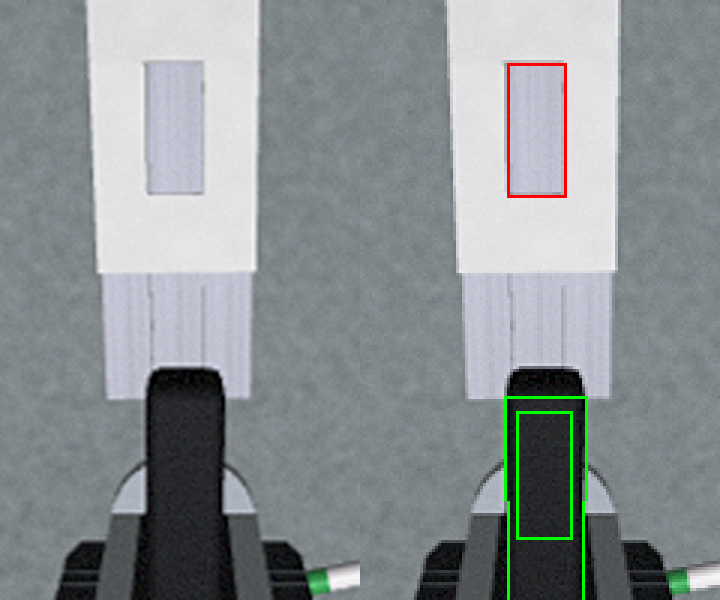

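```bash
python3 - <<'E'
from h import *
o=get_obs(); r=read_camera("wrist"); c=cam(r,o)
q=o["tool_rot"]; T=R.from_quat([q[1],q[2],q[3],q[0]]).as_matrix()
f=lambda P: proj(c,np.array(P)@T.T+o["eef_pos"]).round(1).tolist()
for dy in (0,-.002,-.004):
  print(dy,f([(0,-.037+dy,.051),(0,-.037+dy,.065),(0,.037+dy,.051),(0,-.014+dy,.083),(.014,dy,.083)]))
E
```

```text
0 [[281.3, 212.2], [281.3, 203.4], [281.2, 349.7], [281.2, 233.7], [305.3, 256.2]]
-0.002 [[281.3, 207.8], [281.3, 199.4], [281.2, 346.6], [281.2, 230.4], [305.4, 253.1]]
-0.004 [[281.3, 203.4], [281.3, 195.3], [281.2, 343.4], [281.2, 227.1], [305.5, 249.9]]
```

```bash
cat > tg.py <<'E'
from h import *
import sys
x,y,z=map(float,sys.argv[1:4])
o=get_obs(); C=(.4887,.1844);yw=-.3774
q=o["tool_rot"]; T=R.from_quat([q[1],q[2],q[3],q[0]]).as_matrix()
cc,s=np.cos(yw),np.sin(yw); B=np.array([[cc,-s,0],[s,cc,0],[0,0,1]])
print(o["t"],"tcp in rail",(B.T@(o["eef_pos"]-[*C,0])).round(4),"F",o["contact_force"].round(1),o["gripper_width"].round(3))
W=B@np.array([x,y,z])+[*C,0]
print("shift",(T.T@(W-o["eef_pos"])/.025).round(2),"rot",((R.from_matrix(T).inv()*R.from_matrix(B@np.diag([1,-1,-1.]))).as_rotvec(True)/10).round(3))
E
python3 tg.py -.0005 .0006 .17
```

```text
Traceback (most recent call last):
  File "tg.py", line 7, in <module>
    print(o["t"],"tcp in rail",(B.T@(o["eef_pos"]-[*C,0])).round(4),"F",o["contact_force"].round(1),o["gripper_width"].round(3))
                                                                                                    ^^^^^^^^^^^^^^^^^^^^^^^^
AttributeError: 'float' object has no attribute 'round'
```

```bash
sed -i 's/o\["gripper_width"\].round(3)/o["gripper_width"]/' tg.py; python3 tg.py -.0005 .0006 .17
```

```text
15.675 tcp in rail [ 0.0015 -0.0712  0.2505] F [ 1.1 -1.1 -1.6] 0.14627011228325407
shift [-0.09 -2.87  3.22] rot [-0.001 -0.002 -0.011]
```

apply_moves([
  [[-0.05,-1.4,1],[0,0,0],-1],
  [[-0.08,-2.87,1.8],[0,0,0],-1],
  [[-0.08,-2.87,2.8],[0,0,0],-1],
  [[-0.08,-2.87,3.22],[0,0,0],-1],
  [[-0.08,-2.87,3.22],[0,0,0],-1],
  [[-0.08,-2.87,3.22],[0,0,0],-1],
  [[-0.08,-2.87,3.22],[0,0,0],-1],
])

```text
t: 16.55
eef_pos: [0.4885, 0.1862, 0.1707]
tool_rot: [-0.001, 0.982, -0.188, 0.001]
contact_force: [-0.2, 0.3, -1.6]
gripper_width: 0.144
```

```bash
python3 tg.py -.0005 .0006 .1215; python3 - <<'E'
from h import *
for n,b in (("scene",(100,220,230,380)),("top",(200,300,100,250))):
    r=read_camera(n); cv2.imwrite(f"pics/{n}10.png",cv2.resize(r["color"][b[0]:b[1],b[2]:b[3],::-1],None,fx=5,fy=5,interpolation=cv2.INTER_CUBIC))
E
```

```text
16.55 tcp in rail [-0.0009  0.0016  0.1707] F [-0.2  0.3 -1.6] 0.14357160052549411
shift [0.01 0.04 1.97] rot [-0.008 -0.005 -0.001]
```

View pics/scene10.png

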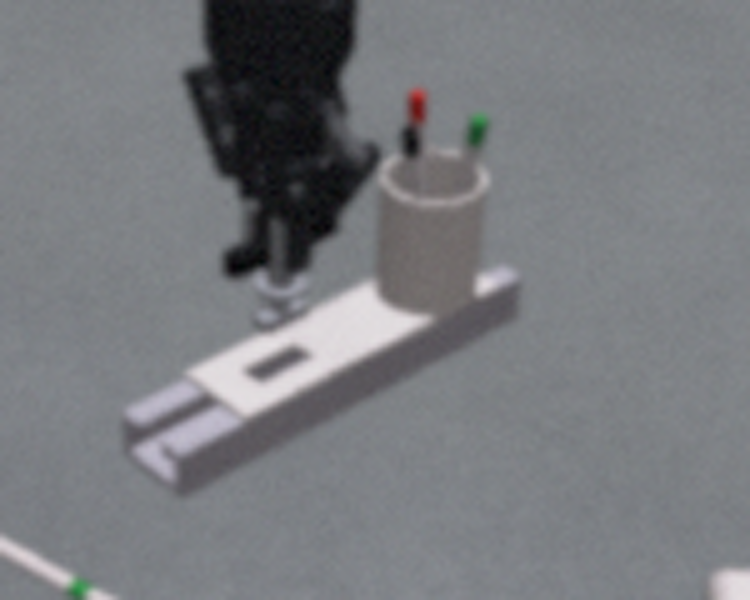

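apply_moves([
  [[0,0.04,0.5],[0,0,0],-1],
  [[0,0.04,0.9],[0,0,0],-1],
  [[0,0.04,1.1],[0,0,0],-1],
  [[0,0.04,1.25],[0,0,0],-1],
  [[0,0.04,1.4],[0,0,0],-1],
  [[0,0.04,1.4],[0,0,0],-1],
  [[0,0.04,1.4],[0,0,0],-1],
])

```text
t: 17.52
eef_pos: [0.4878, 0.1854, 0.1349]
tool_rot: [-0.0, 0.982, -0.187, 0.0]
contact_force: [-0.4, -0.1, -1.0]
gripper_width: 0.141
```

```bash
python3 tg.py -.0005 .0006 .1215; python3 wr2.py pics/w11
```

```text
17.525 tcp in rail [-0.0012  0.0006  0.1349] F [-0.4 -0.1 -1. ] 0.14119439407345788
shift [ 0.03 -0.    0.54] rot [-0.002 -0.001  0.002]
17.525 [0.4878 0.1854 0.1349] [-1.000e-04  9.823e-01 -1.874e-01  1.000e-04] [-0.4 -0.1 -1. ] 0.14119439407345788
tcp in rail [-0.0012  0.0006  0.1349] rot from nominal [ 0.02  0.01 -0.02]
```

View pics/w11_raw.png

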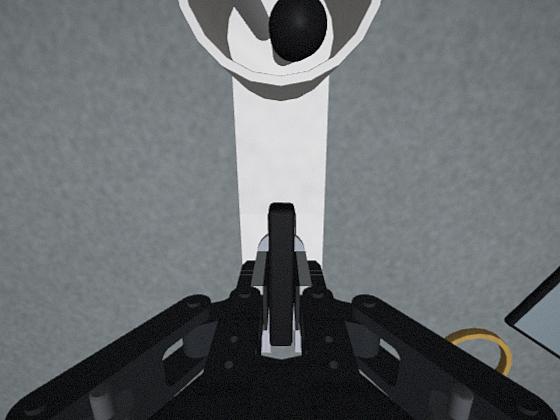

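apply_moves([
  [[0.02,0,0.2],[0,0,0],-1],
  [[0.02,0,0.35],[0,0,0],-1],
  [[0.02,0,0.45],[0,0,0],-1],
  [[0.02,0,0.52],[0,0,0],-1],
  [[0.02,0,0.56],[0,0,0],-1],
  [[0.02,0,0.56],[0,0,0],-1],
  [[0.02,0,0.56],[0,0,0],-1],
])

```text
t: 18.45
eef_pos: [0.4881, 0.1852, 0.1211]
tool_rot: [-0.0, 0.982, -0.187, -0.0]
contact_force: [-1.9, -0.4, 5.3]
gripper_width: 0.136
```

```bash
python3 tg.py -.0005 .0006 .1215; python3 - <<'E'
from h import *
for n,b in (("scene",(100,220,230,380)),):
    r=read_camera(n); cv2.imwrite(f"pics/{n}12.png",cv2.resize(r["color"][b[0]:b[1],b[2]:b[3],::-1],None,fx=5,fy=5,interpolation=cv2.INTER_CUBIC))
E
```

```text
18.45 tcp in rail [-0.0008  0.0005  0.1211] F [-1.9 -0.4  5.3] 0.136464145390084
shift [ 0.01 -0.   -0.02] rot [-0.001  0.001  0.002]
```

View pics/scene12.png

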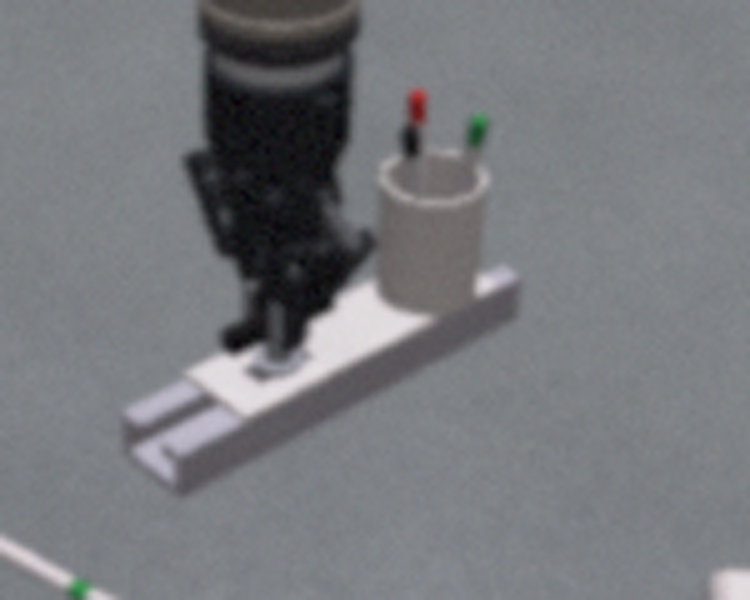

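apply_moves([
  [[0,0,0],[0,0,0],-0.3],
  [[0,0,0],[0,0,0],-0.2],
  [[0,0,-0.1],[0,0,0],-0.2],
  [[0,0,-0.6],[0,0,0],-0.2],
  [[0,0,-1.6],[0,0,0],-0.2],
  [[0,0,-3.5],[0,0,0],-0.2],
  [[0,0,-5],[0,0,0],-1],
  [[0,0,-5],[0,0,0],-1],
  [[0,0,-5],[0,0,0],-1],
])

```text
t: 19.62
eef_pos: [0.4878, 0.1851, 0.2458]
tool_rot: [-0.0, 0.982, -0.187, -0.0]
contact_force: [-0.1, 0.1, -0.3]
gripper_width: 0.001
```

```bash
python3 tg.py -.0005 .0006 .1215; python3 wr2.py pics/w13; python3 - <<'E'
from h import *
for n,b in (("scene",(100,220,230,380)),):
    r=read_camera(n); cv2.imwrite(f"pics/{n}13.png",cv2.resize(r["color"][b[0]:b[1],b[2]:b[3],::-1],None,fx=5,fy=5,interpolation=cv2.INTER_CUBIC))
E
```

```text
19.625 tcp in rail [-0.0011  0.0003  0.2458] F [-0.1  0.1 -0.3] 0.0012315438402281432
shift [ 0.03 -0.01  4.97] rot [-0.001  0.001  0.003]
19.625 [0.4878 0.1851 0.2458] [-1.000e-04  9.823e-01 -1.873e-01 -1.000e-04] [-0.1  0.1 -0.3] 0.0012315438402281432
tcp in rail [-0.0011  0.0003  0.2458] rot from nominal [ 0.01 -0.01 -0.03]
```

View pics/scene13.png

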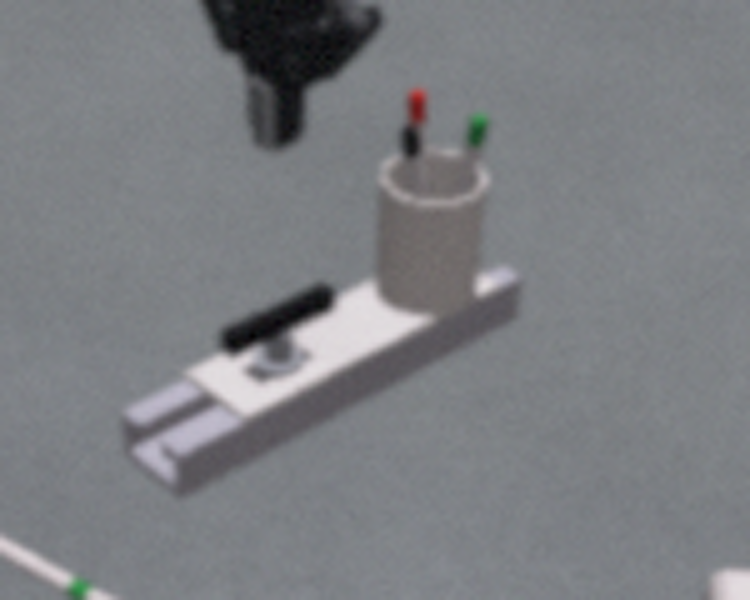

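View pics/w13_raw.png

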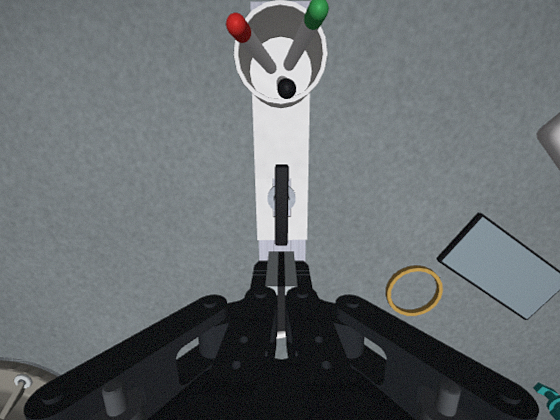

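apply_moves([
  [[-0.96,1.13,0],[0,0,0],-1],
  [[-0.96,1.13,1.5],[0,0,0],-1],
  [[-0.96,1.13,3.3],[0,0,0],-1],
  [[-0.96,1.13,4.5],[0,0,0],-1],
  [[-0.96,1.13,4.83],[0,0,0],-1],
  [[-0.96,1.13,4.83],[0,0,0],-1],
  [[-0.96,1.13,4.83],[0,0,0],-1],
])

```text
t: 20.6
eef_pos: [0.456, 0.1679, 0.1259]
tool_rot: [-0.001, 0.982, -0.187, 0.001]
contact_force: [-0.0, -0.3, -0.3]
gripper_width: 0.002
```

```bash
python3 tg.py -.0005 .0006 .1215; python3 wr2.py pics/w14; python3 - <<'E'
from h import *
for n,b in (("scene",(100,220,230,380)),):
    r=read_camera(n); cv2.imwrite(f"pics/{n}14.png",cv2.resize(r["color"][b[0]:b[1],b[2]:b[3],::-1],None,fx=5,fy=5,interpolation=cv2.INTER_CUBIC))
E
```

```text
20.6 tcp in rail [-0.0243 -0.0274  0.1259] F [-0.  -0.3 -0.3] 0.0015562781681907824
shift [ 0.95 -1.12  0.18] rot [-0.007 -0.006  0.001]
20.6 [0.456  0.1679 0.1259] [-5.000e-04  9.823e-01 -1.875e-01  6.000e-04] [-0.  -0.3 -0.3] 0.0015562781681907824
tcp in rail [-0.0243 -0.0274  0.1259] rot from nominal [ 0.07  0.06 -0.01]
```

View pics/scene14.png

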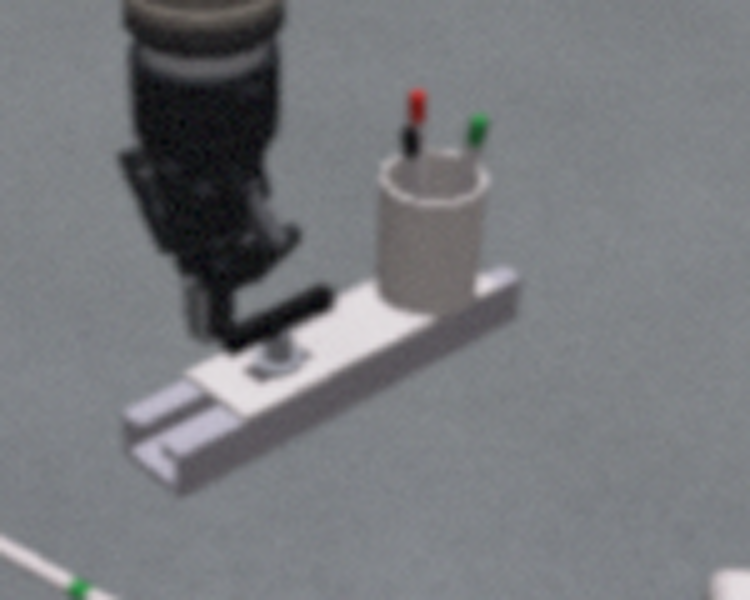

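View pics/w14_raw.png

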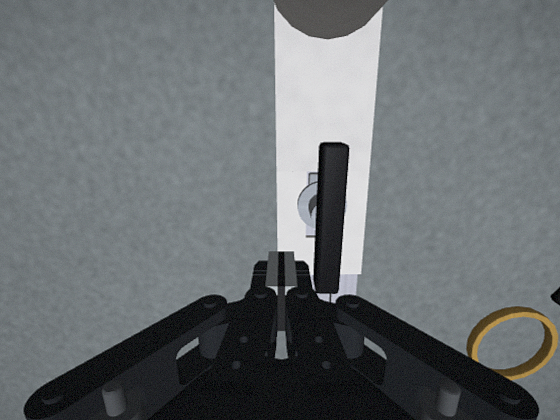

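```bash
python3 - <<'E'
from h import *
o=get_obs(); p0=np.array([-.0243,-.0277])
for i,(th,d) in enumerate([(0,.0205)]+[(7*k,.0205) for k in range(1,13)]+[(90,.0205)]*2):
    t=np.radians(th); x,y=-d,-.0285
    P=np.array([np.cos(t)*x-np.sin(t)*y-.001,np.sin(t)*x+np.cos(t)*y+.0004])-p0
    print(f"[[{P[0]/.025:.2f}, {-P[1]/.025:.2f}, 0], [0, 0, {-th/10}], -1],",end=" ")
print(o["q"])
E
```

```text
[[0.11, 0.02, 0], [0, 0, 0.0], -1], [[0.26, 0.11, 0], [0, 0, -0.7], -1], [[0.41, 0.18, 0], [0, 0, -1.4], -1], [[0.58, 0.23, 0], [0, 0, -2.1], -1], [[0.74, 0.27, 0], [0, 0, -2.8], -1], [[0.91, 0.28, 0], [0, 0, -3.5], -1], [[1.09, 0.27, 0], [0, 0, -4.2], -1], [[1.25, 0.24, 0], [0, 0, -4.9], -1], [[1.42, 0.19, 0], [0, 0, -5.6], -1], [[1.58, 0.12, 0], [0, 0, -6.3], -1], [[1.72, 0.04, 0], [0, 0, -7.0], -1], [[1.86, -0.07, 0], [0, 0, -7.7], -1], [[1.98, -0.19, 0], [0, 0, -8.4], -1], [[2.07, -0.30, 0], [0, 0, -9.0], -1], [[2.07, -0.30, 0], [0, 0, -9.0], -1], [-0.77683028  0.45711001  0.36337565  2.160182   -0.29629288  0.56843695
 -0.57355004]
```

apply_moves([
  [[0.11,0.02,0],[0,0,0],-1],
  [[0.26,0.11,0],[0,0,-0.7],-1],
  [[0.41,0.18,0],[0,0,-1.4],-1],
  [[0.58,0.23,0],[0,0,-2.1],-1],
  [[0.74,0.27,0],[0,0,-2.8],-1],
  [[0.91,0.28,0],[0,0,-3.5],-1],
  [[1.09,0.27,0],[0,0,-4.2],-1],
  [[1.25,0.24,0],[0,0,-4.9],-1],
  [[1.42,0.19,0],[0,0,-5.6],-1],
  [[1.58,0.12,0],[0,0,-6.3],-1],
  [[1.72,0.04,0],[0,0,-7],-1],
  [[1.86,-0.07,0],[0,0,-7.7],-1],
  [[1.98,-0.19,0],[0,0,-8.4],-1],
  [[2.07,-0.3,0],[0,0,-9],-1],
  [[2.07,-0.3,0],[0,0,-9],-1],
  [[2.07,-0.3,0],[0,0,-9],-1],
])

```text
t: 22.7
eef_pos: [0.5063, 0.1554, 0.1251]
tool_rot: [0.0, 0.828, 0.561, 0.0]
contact_force: [-0.4, -0.2, 0.5]
gripper_width: -0.003
```

```bash
python3 tg.py -.0005 .0006 .1215; python3 wr2.py pics/w15; python3 - <<'E'
from h import *
for n,b in (("scene",(100,220,230,380)),("top",(200,300,100,250))):
    r=read_camera(n); cv2.imwrite(f"pics/{n}15.png",cv2.resize(r["color"][b[0]:b[1],b[2]:b[3],::-1],None,fx=5,fy=5,interpolation=cv2.INTER_CUBIC))
E
```

```text
22.7 tcp in rail [ 0.027  -0.0205  0.1251] F [-0.4 -0.2  0.5] -0.003269934199562021
shift [ 0.84 -1.1   0.15] rot [ 1.000e-03 -1.000e-03  8.989e+00]
22.7 [0.5063 0.1554 0.1251] [1.000e-04 8.277e-01 5.611e-01 0.000e+00] [-0.4 -0.2  0.5] -0.003269934199562021
tcp in rail [ 0.027  -0.0205  0.1251] rot from nominal [-1.000e-02  1.000e-02 -8.989e+01]
```

View pics/scene15.png

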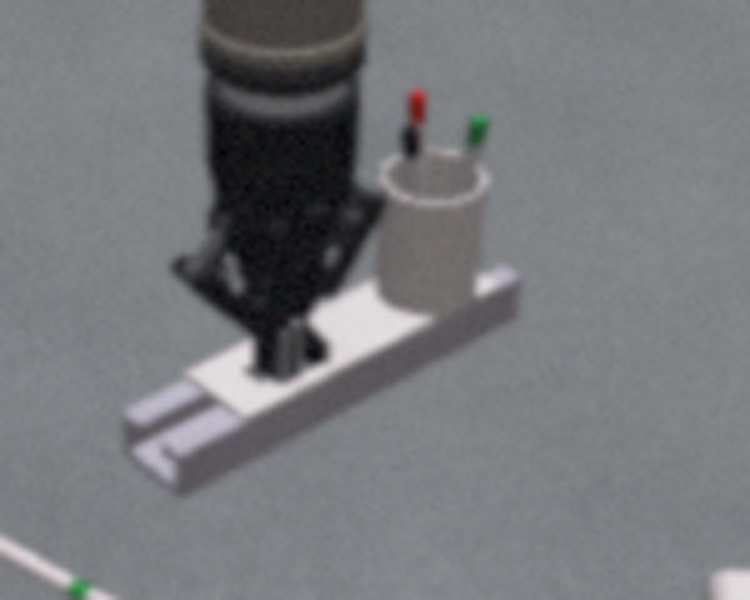

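View pics/w15_raw.png

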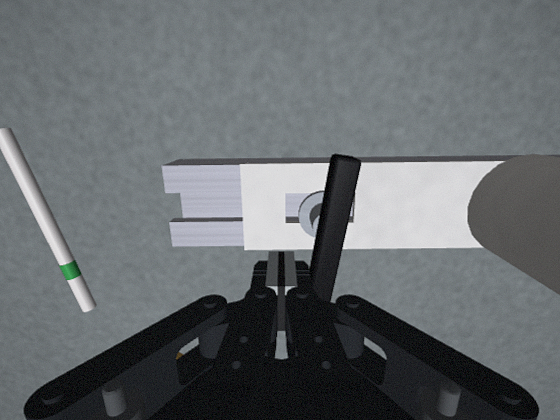

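```bash
python3 - <<'E'
import cv2
a=cv2.imread("pics/w15_raw.png")[130:320,220:400]
cv2.imwrite("pics/w15z.png",cv2.resize(a,None,fx=3.1,fy=3.1,interpolation=cv2.INTER_CUBIC))
E
```

```text
(no output)
```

View pics/w15z.png

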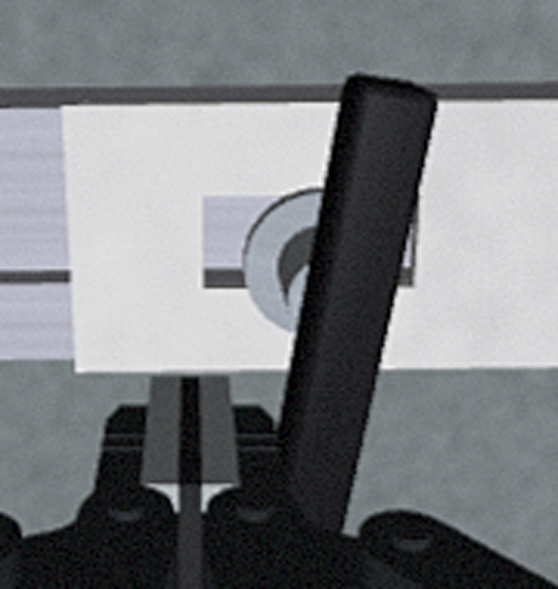

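```bash
cat > ang.py <<'E'
from h import *
def analyze(c,edges,z=.070,C=(.4887,.1844),yw=-.3774):
    cc,s=np.cos(yw),np.sin(yw); B=np.array([[cc,-s,0],[s,cc,0],[0,0,1]])
    for a,b in edges:
        p=[B.T@(ray(c,*x,z)-[*C,0]) for x in (a,b)]
        d=p[1]-p[0]; print(p[0].round(4),p[1].round(4),"deg from rail x",np.degrees(np.arctan2(d[1],d[0])).round(1))
E
python3 - <<'E'
from ang import *
o=get_obs(); c=cam(read_camera("wrist"),o)
g=lambda x,y:(x/3.1+220,y/3.1+130)
analyze(c,[(g(348,95),g(283,440)),(g(435,100),g(345,525)),(g(348,95),g(435,100))])
analyze(c,[(g(245,262),g(320,188))],z=.038)
E
```

```text
[-0.0332  0.0005  0.07  ] [ 0.0202 -0.0068  0.07  ] deg from rail x -7.8
[-0.0325  0.0126  0.07  ] [0.0355 0.0037 0.07  ] deg from rail x -7.4
[-0.0332  0.0005  0.07  ] [-0.0325  0.0126  0.07  ] deg from rail x 86.7
[ 0.0016 -0.0111  0.038 ] [-0.0123  0.002   0.038 ] deg from rail x 136.6
```

apply_moves([
  [[0.05,0.1,0],[0,0,0],-1],
  [[0.1,0.15,0],[0,0,0],-1],
  [[0.15,0.15,0],[0,0,0],-1],
  [[0.15,0.15,0],[0,0,0],-1],
  [[-0.1,0.15,0],[0,0,0],-1],
  [[-0.8,0.15,0],[0,0,0],-1],
  [[-1,0.15,-1.5],[0,0,0],-1],
  [[-1,0.15,-4],[0,0,0],-1],
  [[-2,-1,-6],[0,0,0],-1],
  [[-2,-1,-6],[0,0,0],-1],
  [[-2,-1,-6],[0,0,0],-1],
])

```text
t: 24.28
eef_pos: [0.4642, 0.1174, 0.2746]
tool_rot: [0.0, 0.827, 0.562, -0.0]
contact_force: [-0.4, -0.4, 0.2]
gripper_width: 0.001
```

```bash
python3 tg.py -.0005 .0006 .1215; python3 - <<'E'
from h import *
o=get_obs(); r=read_camera("wrist"); cv2.imwrite("pics/w16.png",r["color"][:,:,::-1])
r=read_camera("scene"); a=r["color"][:,:,::-1]; cv2.imwrite("pics/scene16.png",cv2.resize(a[100:360,90:400],None,fx=2.5,fy=2.3))
r=read_camera("top"); cv2.imwrite("pics/top16.png",cv2.resize(r["color"][130:330,100:450,::-1],None,fx=2.2,fy=2.2,interpolation=cv2.INTER_CUBIC))
E
```

```text
24.275 tcp in rail [ 0.0019 -0.0713  0.2746] F [-0.4 -0.4  0.2] 0.0011502180104802759
shift [ 2.88 -0.1   6.12] rot [1.000e-03 1.000e-03 8.997e+00]
```

View pics/scene16.png

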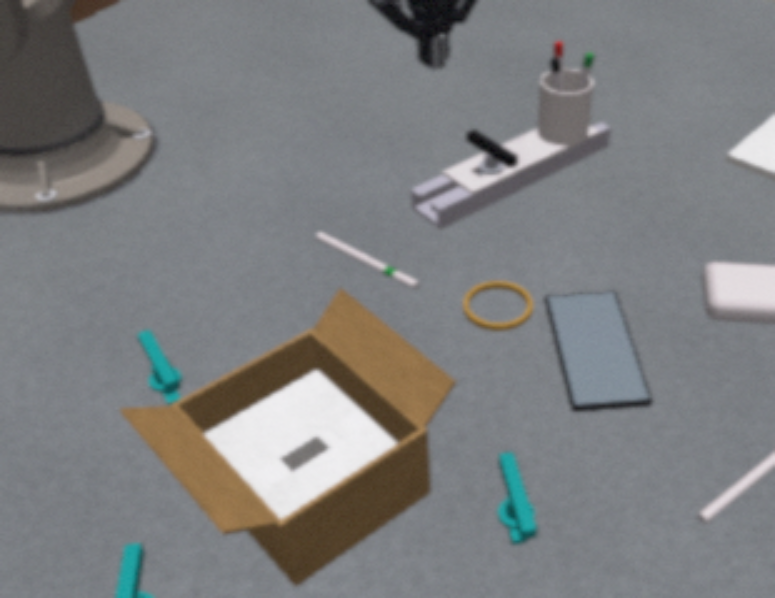

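View pics/w16.png

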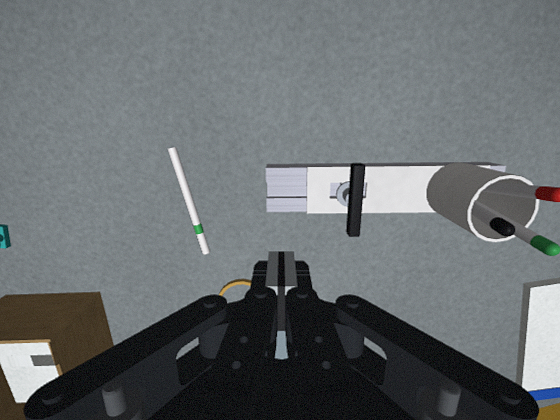

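View pics/top16.png

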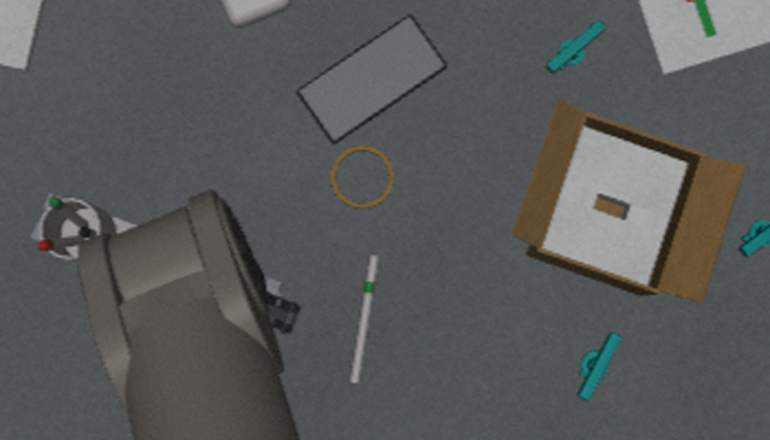

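```bash
python3 - <<'E'
from ang import *
from scipy.optimize import least_squares
o=get_obs(); c=cam(read_camera("wrist"),o)
analyze(c,[((350,165),(347,236)),((364,164),(360,236))])
T=cam(read_camera("top")); S=cam(read_camera("scene"))
C=(.5582,-.2529);yw=-.3402;L=.046
t=lambda x,y:(x/2.2+100,y/2.2+130); s=lambda x,y:(x/2.5+90,y/2.3+100)
for n,sg,tp,sp in (("L",1,[t(558,100),t(514,236)],[s(340,290),s(455,382)]),("R",-1,[t(744,165),t(700,300)],[s(123,410),s(225,531)])):
    def res(a):
        y=sg*(.063-L*np.cos(a[0])); z=.09+L*np.sin(a[0])
        P=place(C,yw,[(.072,y,z),(-.072,y,z)])
        Q=P if n=="X" else P[::-1]
        return np.r_[(proj(T,P)-tp).ravel(),(proj(S,Q)-sp).ravel()]
    r=least_squares(res,[2.2]); print(n,r.x,r.fun.round(1))
E
```

```text
[-0.0345 -0.0073  0.07  ] [ 0.0372 -0.0053  0.07  ] deg from rail x 1.7
[-0.0355  0.0057  0.07  ] [0.0372 0.0079 0.07  ] deg from rail x 1.7
L [2.33676413] [ 0.3 -1.3 -1.1 -0.5 -0.5 -1.1 -0.5 -0.4]
R [2.49835529] [-0.  -0.7 -0.2  0.8 -1.1 -0.8 -0.3  0.2]
```

```bash
python3 -c "
from station import *
print(hand_in()); print(get_obs()['t'])"
```

```text
the job is handed in; nothing more can be done
None
the job is handed in; nothing more can be done
```

The job is done and handed in at about 24.5 s of the 72 s allowed. It reported no verdict.

- **Flaps:** I folded both outward with the closed fingertips. The last camera fit puts them at about 2.34 rad (left) and 2.50 rad (right), against the required 1.8.
- **Nut:** I took the black-handled nut out of the carton. I lowered it through the window until it met about 5 N of resistance with the collar on the plate, then released it.
- **Locking:** I pushed one end of the handle round. The first push stopped about 7.5° short, so I made a small second one.

The last wrist picture shows the handle 1.7° off square across the rail and the nut centred within about 1 mm. The scene view shows it upright, with the collar down.

By eye, the phone, loose marker and bangle had not moved. The arm was clear of everything, about 0.27 m up, with no contact force. None of the final checks failed. I judged nut tilt and depth only from the pictures and the tool height, about 12 mm against the nominal 12 mm.

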